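Stand the slumped card packets back up

ROBOT

A 6-joint arm with a two-finger parallel gripper is mounted at the origin on a cart in front of the work surface, level with it; the furniture and walls round the work are solid. World frame = base frame: x ahead of the robot, y to its left, z up, the work surface at z = 0. Lengths are in m, angles in rad, forces in N, time in s.
With the tool pointing down it reaches from about 0.325 to 0.9 m from the base axis. Payload 6.1 kg.
Tool frame: the origin (TCP) lies between the finger pads; the fingertips stand ctrl.nose_length ahead of it and the grasp point (between the pads) lies 8 mm behind it (ctrl.nose_length is the distance from the TCP to the fingertips, in m); z points along the fingers, y is the line along which they close (so a half turn about z gives the same grasp; the last joint's range is limited). The gripper opens to 85 mm and grips with 20 to 120 N. Pads are 22 mm wide; open, the fingers measure 114 mm over their backs; the gripper's body (76 mm by 85 mm) begins 54 mm behind the grasp point. The pads swing forward as they close: fully open they stand 13 mm farther back than shut.
Start: joints at [1.009, 0.22, 1.526, -0, 1.395, -0.126], TCP at [0.264, 0.567, 0.242] pointing down, gripper open.
Joint ranges: [-2.98, 2.98], [-0.91, 2.08], [0.09, 2.57], [-1.24, 4.39], [0.2, 2.65], [-2.68, 2.68]. Speed limits (rad/s): [2.57, 2.57, 3.01, 3.14, 3.14, 3.14].

INTERFACE

Orientations are given as a unit quaternion [x, y, z, w].
In Python, from bench import ctrl, claw, kinematics, cams, job_done gives the robot as it stands. Calls block until the motion is done:
- ctrl.move_to(position, orientation): joint-space move of the TCP to a pose.
- ctrl.line_to(position, frame=None, feed=0.15, max_force=None): straight line of the TCP; frame=None keeps the orientation; feed is the mean speed in m/s. With max_force (N) it stops when the force on the tool has changed by that much, and returns True; else False.
- ctrl.goto_joints(angles): joint-space move.
- claw.grip(opening): finger opening in m; the grip force is fixed at half the most; returns when the fingers have stopped.
- ctrl.hold(seconds).
- kinematics.solve_ik(position, orientation): joint angles nearest the present ones, or None.
- cams.get_image(name): name is "scene" or "top" or "wrist"; returns a dict with "color" (420x560x3 uint8, red, green, blue), "z_map" (420x560 float32, m along the optical axis (not along the pixel's ray), 0 where there is no reading), "K" (3x3 intrinsics, pixels), "dist_coeffs" ([k1, k2, p1, p2, k3] as OpenCV has them; the pictures are not rectified), "extrinsics" (4x4, takes a point from world to camera coordinates); the wrist camera has in their place "hand_eye" (4x4, takes a point from camera to tool coordinates, whose origin is the TCP and whose axes are the flange's). Camera axes: x right, y down, z forward; pixel columns grow to the right and rows downward; lengths in m; the calibration is good to about 2 mm. A picture is of the moment at which its call begins: read the wrist's pose just before it.
A pose or a line that the arm cannot do raises ctrl.IKError and nothing moves.
- job_done(): hands the job in; it is judged then, once.
Readings, each from a call of its own:
- ctrl.get_time_s(): time.
- ctrl.get_q(): joint angles.
- ctrl.get_dq(): joint speeds.
- ctrl.get_joint_efforts(): joint torques, N m.
- ctrl.get_ee_pos(): TCP position.
- ctrl.get_eef_rot(): TCP orientation.
- ctrl.get_force(): force on the tool from outside, world axes, zero at the start.
- ctrl.get_wrist_torque(): the same for the moment, N m.
- ctrl.get_width(): finger opening in m.
- ctrl.get_finger_force(): force on a finger pad.
Only numpy, scipy, OpenCV 4.12 (cv2) and the standard library are available. Lean on these libraries where they do the work, as an engineer would, in place of code of your own. Each camera call takes 0.05 s, during which the arm holds its last target. There are 200 camera calls.

TASK

Two of the three packets of price cards have slumped forward over the front of their grey holders. Push each of these two back up with the fingertips, without picking it up, so that it stands in its holder leaning against the backrest like the third one. Leave the third packet and the things standing round about as they are.

Things in the scene. Friction and masses are not known exactly. Their poses are not given: they have to be found in the camera images.
- holder_a: grey sheet-metal card holder, open-topped, fixed to the table, 76 mm wide. Origin: on the table under the line where backrest and floor meet, mid-width. x points back through the backrest, y to the holder's left, z up. Floor top at z = 8; side cheeks 32 mm high. Holds slumped packet_a; front towards the robot. a and b may swap places.
- packet_a: banded packet of blank cards, 86 mm long (y, top at +y), 56 wide (x), 17 thick (z), loose, about 90 g, slippery (glossy card). Origin: middle of its back face. Starts slumped forward in holder_a, foot against the backrest, front face on the holder's front edge, 42 degrees from upright.
- packet_a_top (a point): middle of the top end of packet_a (mid-thickness). At the start its foremost edge is at holder x = -67, z = 71 mm (highest point z = 83). A finger pushed level towards holder +x against that edge, tips at z = 50 to 60 mm, stands it up with 1 to 3 N: the edge rises along the finger
- packet_a_foot (a point): middle of the foot end of packet_a (mid-thickness). The packet turns about its foot. It can stand free when just upright (front face at x = -17), so push on till it meets the backrest: front face then at x = -6 at z = 50 mm, top at z = 95 mm
- holder_b: grey sheet-metal card holder, open-topped, fixed to the table, 76 mm wide. Origin: on the table under the line where backrest and floor meet, mid-width. x points back through the backrest, y to the holder's left, z up. Floor top at z = 8; side cheeks 32 mm high. Holds packet_b, which stands as it should; front towards the robot. a and b may swap places.
- packet_b: banded packet of blank cards, 86 mm long (y, top at +y), 56 wide (x), 17 thick (z), loose, about 90 g, slippery (glossy card). Origin: middle of its back face. Already stands upright against the backrest of holder_b: to be left alone.
- packet_b_top (a point): middle of the top end of packet_b (mid-thickness)
- packet_b_foot (a point): middle of the foot end of packet_b (mid-thickness)
- holder_c: grey sheet-metal card holder, open-topped, fixed to the table, 76 mm wide. Origin: on the table under the line where backrest and floor meet, mid-width. x points back through the backrest, y to the holder's left, z up. Floor top at z = 8; side cheeks 32 mm high. Holds slumped packet_c; behind the cash box (87 mm high), front to the robot's right.
- packet_c: banded packet of blank cards, 86 mm long (y, top at +y), 56 wide (x), 17 thick (z), loose, about 90 g, slippery (glossy card). Origin: middle of its back face. Starts slumped forward in holder_c, foot against the backrest, front face on the holder's front edge, 42 degrees from upright.
- packet_c_top (a point): middle of the top end of packet_c (mid-thickness). At the start its foremost edge is at holder x = -67, z = 71 mm (highest point z = 83). A finger pushed level towards holder +x against that edge, tips at z = 50 to 60 mm, stands it up with 1 to 3 N: the edge rises along the finger
- packet_c_foot (a point): middle of the foot end of packet_c (mid-thickness). The packet turns about its foot. It can stand free when just upright (front face at x = -17), so push on till it meets the backrest: front face then at x = -6 at z = 50 mm, top at z = 95 mm
- holder_a_front (a point): middle of the rolled top edge of holder_a's low front wall: holder x = -42, z = 43 mm (outermost x = -45). The pocket is 68 mm wide, 40 mm from here to the backrest.
- holder_a_back (a point): middle of the upper edge of holder_a's backrest face: holder x = 22, z = 91 mm. The face starts at x = 0 on the floor and slopes back 15 degrees from upright; 5 mm thick.
- holder_c_front (a point): middle of the rolled top edge of holder_c's low front wall: holder x = -42, z = 43 mm (outermost x = -45). The pocket is 68 mm wide, 40 mm from here to the backrest.
- holder_c_back (a point): middle of the upper edge of holder_c's backrest face: holder x = 22, z = 91 mm. The face starts at x = 0 on the floor and slopes back 15 degrees from upright; 5 mm thick.
- snap_press: obstacle: fixed green hand press, 426 mm tall, base 215 mm along x by 124 along y (24 mm high), column mid-width; its lever with red grip rises on the right (-y) side and leans towards the robot to 130 mm before the origin. Origin under its middle. Go round it with the arm, on the robot's side.
- cash_box: obstacle: fixed blue steel box, 169 x 209 x 87 mm high (x, y, z); origin at the centre of its underside. A wooden drawer cabinet, 272 mm high, has its front and knobs 290 mm behind (+x) this origin.
- snap_jar_1: bystander: small screw jar, diameter 34, 44 mm high, standing; origin at the centre of its underside
- stamp: bystander: wooden hand stamp with knob, 28x44x55 mm, standing; origin at the centre of its underside
- thread_reel_2: bystander: thread reel, diameter 29, 52 mm high, standing; origin at the centre of its underside
- glue_stick: bystander: glue stick, diameter 24, 86 mm high, standing; origin at the centre of its underside

How it is judged:
At the end, for the whole second after the job is handed in: All three packets at rest in their holders, leaning back on the backrest: long axis within 0.40 rad of vertical, middle of top end at holder x > 3 mm and z > 70 mm, foot middle below z = 30 mm at holder x -25 to 6 mm, square to the holder within 0.2 rad, speed under 20 mm/s (angle between each of packet_a, packet_c, packet_b's own y axis and vertical below 0.4 rad and x of packet_a_top in the frame of holder_a above 0.003 m and height (world z) of each of packet_a_top, packet_c_top, packet_b_top above 0.07 m and height (world z) of each of packet_a_foot, packet_c_foot, packet_b_foot below 0.03 m and x of packet_a_foot in the frame of holder_a between -0.025 and 0.006 m and angle between the x axis of packet_a and the y axis of holder_a, either way round below 0.2 rad and linear speed of each of packet_a, packet_c, packet_b below 0.02 m/s and x of packet_c_top in the frame of holder_c above 0.003 m and x of packet_c_foot in the frame of holder_c between -0.025 and 0.006 m and angle between the x axis of packet_c and the y axis of holder_c, either way round below 0.2 rad and x of packet_b_top in the frame of holder_b above 0.003 m and x of packet_b_foot in the frame of holder_b between -0.025 and 0.006 m and angle between the x axis of packet_b and the y axis of holder_b, either way round below 0.2 rad); the robot touches nothing.
It fails at once if packet a is lifted or carried out of its holder (height (world z) of packet_a_foot above 0.035 m or horizontal distance between packet_a_foot and holder_a above 0.035 m).
It fails at once if packet c is lifted or carried out of its holder (height (world z) of packet_c_foot above 0.035 m or horizontal distance between packet_c_foot and holder_c above 0.035 m).
It fails at once if the packet that already stands is disturbed (distance of packet_b from where it was at the start of the episode above 0.02 m or distance of packet_b_top from where it was at the start of the episode above 0.025 m).
It fails at once if the jar, stamp, thread reel or glue stick is moved 25 mm or knocked over (distance of any of snap_jar_1, stamp, thread_reel_2, glue_stick from where it was at the start of the episode above 0.025 m or angle between any of snap_jar_1, stamp, thread_reel_2, glue_stick's own z axis and vertical above 0.5 rad).
It also fails if it takes over 70 s, if anything falls off the work surface, if the arm or the gripper's body presses on something with over 40 N, if the wrist force passes 120 N, or if a joint passes its speed limit or range.

## Working session

There is one attempt and no reset: what is moved stays moved. The work goes in short steps, each a Python script; the robot and the scene stay as the last script left them, time stands still between calls to the robot, and variables do not carry over. Pictures are saved under pics/ and viewed, at most 10 in all, crops included, and the job is handed in when it is done.

```bash
mkdir -p pics
cat > h.py <<'E'
import numpy as np, cv2
from bench import ctrl, claw, kinematics, cams, job_done
def grab(n):
    im=cams.get_image(n); return im
def cloud(im):
    h,w=im["z_map"].shape
    u,v=np.meshgrid(np.arange(w),np.arange(h))
    p=cv2.undistortPoints(np.stack([u,v],-1).reshape(-1,1,2).astype(np.float64),im["K"],np.array(im["dist_coeffs"])).reshape(h,w,2)
    z=im["z_map"].astype(float)
    c=np.dstack([p[...,0]*z,p[...,1]*z,z])
    T=np.linalg.inv(im["extrinsics"])
    P=c@T[:3,:3].T+T[:3,3]
    P[z==0]=np.nan
    return P
E
python3 - <<'E'
from h import *
print(ctrl.nose_length, ctrl.get_time_s(), ctrl.get_eef_rot(), ctrl.get_width())
for n in("scene","top"):
    im=grab(n); np.save(n+".npy",cloud(im)); cv2.imwrite(f"pics/{n}.png",im["color"][...,::-1]); np.save(n+"_c.npy",im["color"])
    print(n,np.linalg.inv(im["extrinsics"])[:3,3])
E
```

```text
0.011 0.0 [ 2.16195965e-01  9.76349488e-01 -9.36172749e-04 -3.25949419e-04] 0.08558464378263407
scene [-0.23864724 -0.49283307  0.72145259]
top [ 0.31241347 -0.02425017  1.0298726 ]
```

View pics/scene.png

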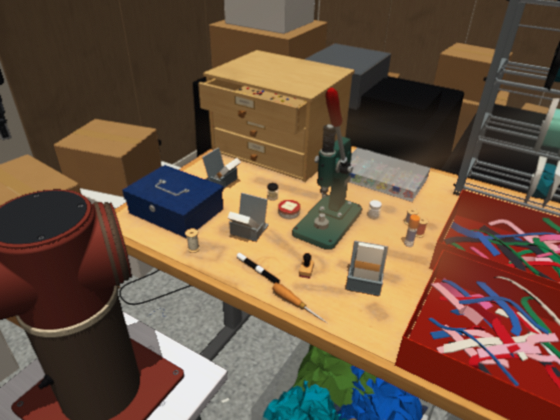

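View pics/top.png

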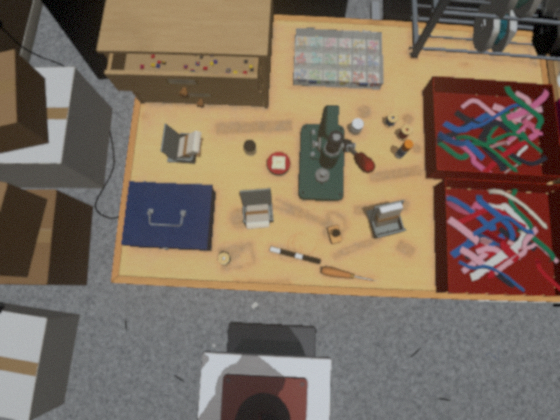

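The scene view shows the cash box at (175,195), a slumped packet behind it at (222,165), another slumped packet at (248,217), and the upright one at (367,268). In the top view (up = +x, left = +y), holder_a is at about (257,208), holder_b at (386,219) and holder_c at (181,143), with its front to the right.

Run:
```python
from h import *
P=np.load("top.npy");C=np.load("top_c.npy")
for uv in [(60,50),(20,100),(170,240),(257,208),(265,400),(270,345),(386,219),(181,143),(250,147),(224,258),(335,234),(407,132),(357,126),(230,280),(200,100),(280,162),(300,250)]:
    print(uv,P[uv[1],uv[0]].round(3))
def cl(n,u0,u1,v0,v1,img):
    Q=P[v0:v1,u0:u1].reshape(-1,3); m=Q[:,2]>0.025; Q=Q[m]
    r=cv2.minAreaRect((Q[:,:2]*1000).astype(np.float32)); print(n,len(Q),Q.min(0).round(3),Q.max(0).round(3),r)
    H=Q[Q[:,2]>.082]; print("   high",len(H),H.mean(0).round(3) if len(H) else '')
cl("a",235,277,183,232,0); cl("b",362,408,196,240,0); cl("c",157,206,120,166,0); cl("box",118,218,178,254,0); cl("press",295,380,100,205,0)
cl("stamp",325,346,220,246,0);cl("reel",214,234,248,266,0);cl("jar",240,259,138,155,0)
crop=np.hstack([cv2.resize(C[175:245,225:290],(400,430),interpolation=cv2.INTER_CUBIC),cv2.resize(C[112:182,150:215],(400,430),interpolation=cv2.INTER_CUBIC)])
cv2.imwrite("pics/crop.png",crop[...,::-1])
```

```text
(60, 50) [ 1.447  1.161 -0.76 ]
(20, 100) [ 0.893  0.894 -0.192]
(170, 240) [0.413 0.243 0.08 ]
(257, 208) [0.51  0.043 0.033]
(265, 400) [ 0.064 -0.003  0.076]
(270, 345) [ 0.109  0.002 -0.486]
(386, 219) [ 0.494 -0.281  0.049]
(181, 143) [0.678 0.256 0.025]
(250, 147) [0.668 0.07  0.045]
(224, 258) [0.379 0.115 0.047]
(335, 234) [ 0.45  -0.153  0.055]
(407, 132) [ 0.73  -0.34   0.044]
(357, 126) [ 0.74  -0.207  0.043]
(230, 280) [ 0.328  0.103 -0.   ]
(200, 100) [0.794 0.212 0.045]
(280, 162) [ 0.638 -0.009  0.021]
(300, 250) [ 0.412 -0.072 -0.001]
a 994 [0.452 0.001 0.025] [0.549 0.083 0.095] ((501.3738708496094, 41.40306854248047), (92.60238647460938, 75.92210388183594), 7.8339457511901855)
   high 128 [0.529 0.046 0.087]
b 671 [ 0.449 -0.334  0.025] [ 0.538 -0.242  0.097] ((494.2817077636719, -286.9914245605469), (71.59776306152344, 77.2996826171875), 16.48828887939453)
   high 254 [ 0.517 -0.28   0.091]
c 967 [0.628 0.196 0.025] [0.707 0.289 0.094] ((667.0039672851562, 242.06378173828125), (91.67525482177734, 78.45887756347656), 87.88618469238281)
   high 115 [0.669 0.274 0.087
[... 170 characters left out ...]
.258 0.084]
press 2599 [ 0.501 -0.224  0.025] [ 0.764 -0.065  0.427] ((646.086181640625, -123.27881622314453), (149.7084197998047, 268.1145324707031), 76.61598205566406)
   high 1789 [ 0.61  -0.125  0.261]
stamp 50 [ 0.447 -0.166  0.044] [ 0.467 -0.149  0.058] ((455.8309020996094, -156.23281860351562), (17.335084915161133, 17.80643653869629), 46.88825988769531)
   high 0 
reel 119 [0.367 0.102 0.025] [0.394 0.13  0.057] ((380.09759521484375, 115.93770599365234), (27.061853408813477, 27.27323341369629), 2.7685039043426514)
   high 0 
jar 136 [0.658 0.056 0.026] [0.689 0.086 0.047] ((673.1903686523438, 70.9246826171875), (31.160879135131836, 30.74550437927246), 0.0077434564009308815)
   high 0
```

View pics/crop.png

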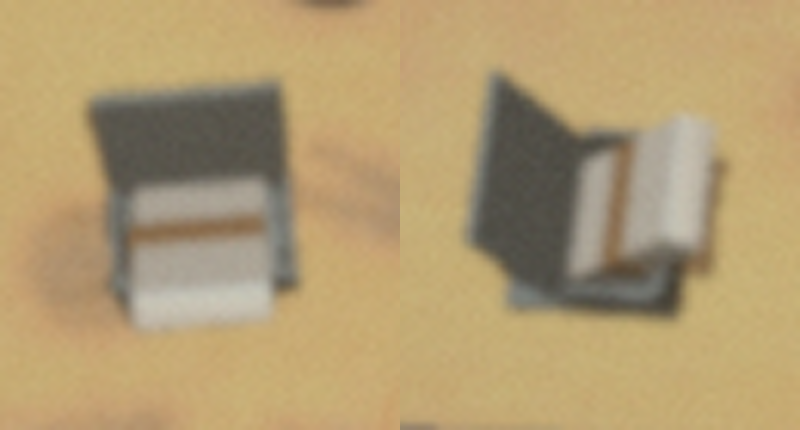

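The crops show both packets slumped over the front of their holders, with the backrests as dark grey planes and the packets roughly centred. Next I'll fit the backrest planes and packet positions.

```bash
cat > fit.py <<'E'
from h import *
P=np.load("top.npy");C=np.load("top_c.npy").astype(int)
def fit(n,u0,u1,v0,v1,yaw0):
    Q=P[v0:v1,u0:u1].reshape(-1,3);c=C[v0:v1,u0:u1].reshape(-1,3)
    ok=~np.isnan(Q[:,0]); Q=Q[ok];c=c[ok]
    yaw=yaw0
    ctr=Q[Q[:,2]>.025][:,:2].mean(0)
    for i in range(4):
        ex=np.array([np.cos(yaw),np.sin(yaw)]); ey=np.array([-ex[1],ex[0]])
        d=Q[:,:2]-ctr; X=d@ex; Y=d@ey
        bk=(Q[:,2]>.045)&(Q[:,2]<.085)&(X>0)&(c.max(1)<115)
        B=Q[bk]
        # plane: X = a + b*z + k*Y
        A=np.c_[np.ones(bk.sum()),B[:,2],Y[bk]]
        s=np.linalg.lstsq(A,X[bk],rcond=None)[0]
        r=X[bk]-A@s; yaw-=np.arctan(s[2])
    g=(Q[:,2]>.03)&(c.max(1)<115)
    ym=(np.percentile(Y[bk],1)+np.percentile(Y[bk],99))/2
    tan=np.tan(np.radians(15)); X0=np.mean(X[bk]-tan*(B[:,2]-.008))
    o=ctr+X0*ex+ym*ey
    w=(Q[:,2]>.03)&(c.min(1)>120)
    W=(Q[w][:,:2]-o)
    wx,wy=W@ex,W@ey
    print(n,"n",bk.sum(),"yaw",np.degrees(yaw).round(2),"slope",np.degrees(np.arctan(s[1])).round(1),"res",r.std().round(4),"width",np.ptp(Y[bk]).round(3),"origin",o.round(4),
     "packet x",np.percentile(wx,[1,99]).round(3),"y",np.percentile(wy,[1,99]).round(3),"zmax",Q[w][:,2].max().round(3))
fit("a",230,282,178,237,0.1); fit("c",152,210,115,170,np.pi/2)
E
python3 fit.py
```

```text
a n 236 yaw 7.32 slope 14.9 res 0.0008 width 0.073 origin [0.5209 0.0449] packet x [-0.066 -0.007] y [-0.028  0.026] zmax 0.091
c n 246 yaw 88.75 slope 15.3 res 0.001 width 0.073 origin [0.6665 0.2613] packet x [-0.065 -0.008] y [-0.028  0.026] zmax 0.084
```

```bash
cat >> h.py <<'E'
from scipy.spatial.transform import Rotation as Ro
H={"a":(np.array([.5209,.0449]),np.radians(7.32)),"c":(np.array([.6665,.2613]),np.radians(88.75))}
def pose(n,x,z,y=0,flip=1):
    o,w=H[n]; ex=np.array([np.cos(w),np.sin(w)]); ey=np.array([-ex[1],ex[0]])
    R=np.c_[[*(-flip*ex),0],[*(flip*ey),0],[0,0,-1]]
    return np.array([*(o+x*ex+y*ey),z]), Ro.from_matrix(R).as_quat()
E
python3 - <<'E'
from h import *
for n in "ca":
  for f in(1,-1):
    for x,z in((-.108,.22),(-.108,.066),(-.01,.066)):
      q=kinematics.solve_ik(*pose(n,x,z,0,f)); print(n,f,x,z,None if q is None else np.round(q,2))
E
```

```text
c 1 -0.108 0.22 None
c 1 -0.108 0.066 None
c 1 -0.01 0.066 None
c -1 -0.108 0.22 [ 0.11  0.37  1.39 -0.    1.39  0.13]
c -1 -0.108 0.066 [ 0.11  0.52  1.49 -0.    1.13  0.13]
c -1 -0.01 0.066 [ 0.25  0.58  1.4  -0.    1.16  0.27]
a 1 -0.108 0.22 [-0.12 -0.29  2.07 -0.    1.37 -1.81]
a 1 -0.108 0.066 [-0.12 -0.07  2.2  -0.    1.02 -1.81]
a 1 -0.01 0.066 [-0.07  0.16  1.96 -0.    1.03 -1.77]
a -1 -0.108 0.22 [-0.12 -0.29  2.07 -0.    1.37  1.33]
a -1 -0.108 0.066 [-0.12 -0.07  2.2  -0.    1.02  1.33]
a -1 -0.01 0.066 [-0.07  0.16  1.96 -0.    1.03  1.37]
```

Run:
```python
from h import *
claw.grip(0.02)
p,q=pose("c",-.115,.22,0,-1)
ctrl.move_to(p,q); print(ctrl.get_time_s(),ctrl.get_ee_pos(),ctrl.get_force(),ctrl.get_width())
hit=ctrl.line_to(pose("c",-.115,.066)[0],feed=.1,max_force=8); print("down",hit,ctrl.get_ee_pos())
if not hit:
    ctrl.hold(.3)
    hit=ctrl.line_to(pose("c",-.012,.066)[0],feed=.03,max_force=6)
    e=ctrl.get_ee_pos(); o,w=H["c"]; print("push",hit,e,"hx",(e[:2]-o)@[np.cos(w),np.sin(w)],ctrl.get_force(),ctrl.get_time_s())
im=grab("scene"); cv2.imwrite("pics/s2.png",cv2.resize(im["color"][120:260,90:310],(660,420))[...,::-1])
```

```text
2.8167 [0.66363782 0.14761119 0.2201226 ] [-0.12359714 -0.46975736 -0.02481881] 0.01966035200764953
down False [0.66461788 0.14641189 0.06694678]
push True [0.665973   0.24548052 0.06544915] hx -0.015827207016985416 [ 0.99920121 -0.21327699  1.1346418 ] 7.85
```

View pics/s2.png

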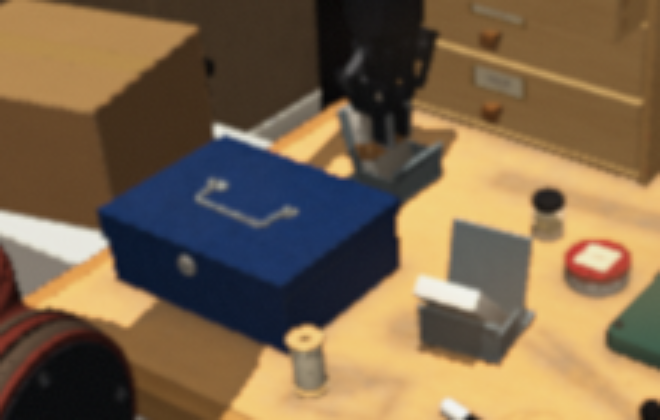

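The packet in holder_c now stands against its backrest, with the finger in front of it at about (390,130), and contact came where expected. I'll retreat, check from the top, and move on to holder_a.

Run:
```python
from h import *
ctrl.line_to(pose("c",-.115,.066)[0],feed=.06)
ctrl.line_to(pose("c",-.115,.24)[0],feed=.12)
p,q=pose("a",-.115,.24,0,-1)
ctrl.move_to(p,q)
im=grab("scene"); cv2.imwrite("pics/s3.png",cv2.resize(im["color"][120:260,90:310],(660,420))[...,::-1])
print(ctrl.get_time_s())
hit=ctrl.line_to(pose("a",-.115,.066)[0],feed=.1,max_force=8); print("down",hit,ctrl.get_ee_pos())
if not hit:
    ctrl.hold(.3)
    hit=ctrl.line_to(pose("a",-.012,.066)[0],feed=.03,max_force=6)
    e=ctrl.get_ee_pos(); o,w=H["a"]; print("push",hit,e,"hx",(e[:2]-o)@[np.cos(w),np.sin(w)],ctrl.get_force(),ctrl.get_time_s())
```

```text
12.4667
down False [0.40734164 0.03020224 0.06652786]
push True [0.50592529 0.04308237 0.06538384] hx -0.015084257229976004 [ 0.43980036 -0.65413773 -0.03371994] 17.75
```

View pics/s3.png

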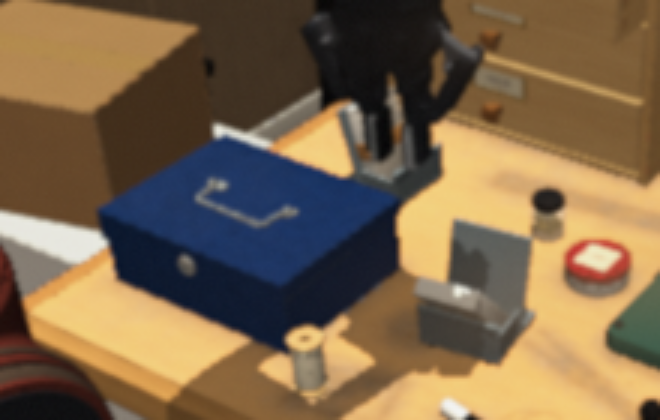

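Packet_c is standing at (385,140), seen behind the gripper, and a's push also ended at the backrest. I'll retreat and check with the top camera.

Run:
```python
from h import *
ctrl.line_to(pose("a",-.115,.066)[0],feed=.06)
ctrl.line_to(pose("a",-.115,.24)[0],feed=.12)
p,q=pose("c",-.115,.3,0,-1)
ctrl.goto_joints([1.009,.22,1.526,0,1.395,-.126])
ctrl.hold(.5)
t=grab("top");s=grab("scene")
np.save("top.npy",cloud(t));np.save("top_c.npy",t["color"])
cv2.imwrite("pics/end.png",np.vstack([cv2.resize(t["color"][110:245,120:420],(600,270)),cv2.resize(s["color"][120:300,90:400],(600,330))])[...,::-1])
print(ctrl.get_time_s())
P=np.load("top.npy");C=t["color"].astype(int)
for n,(u0,u1,v0,v1) in {"a":(230,282,178,237),"c":(152,210,115,170)}.items():
    Q=P[v0:v1,u0:u1].reshape(-1,3);c=C[v0:v1,u0:u1].reshape(-1,3)
    Q=Q[(Q[:,2]>.08)&(c.min(1)>120)]
    o,w=H[n];ex=np.array([np.cos(w),np.sin(w)]);d=Q[:,:2]-o
    print(n,len(Q),"top x",np.percentile(d@ex,[5,50,95]).round(3),"y",np.percentile(d@[-ex[1],ex[0]],[2,98]).round(3),"z",np.percentile(Q[:,2],[5,50,95]).round(3))
```

```text
23.7583
a 198 top x [0.005 0.014 0.024] y [-0.027  0.026] z [0.088 0.092 0.096]
c 175 top x [0.005 0.015 0.025] y [-0.028  0.026] z [0.088 0.092 0.095]
```

View pics/end.png

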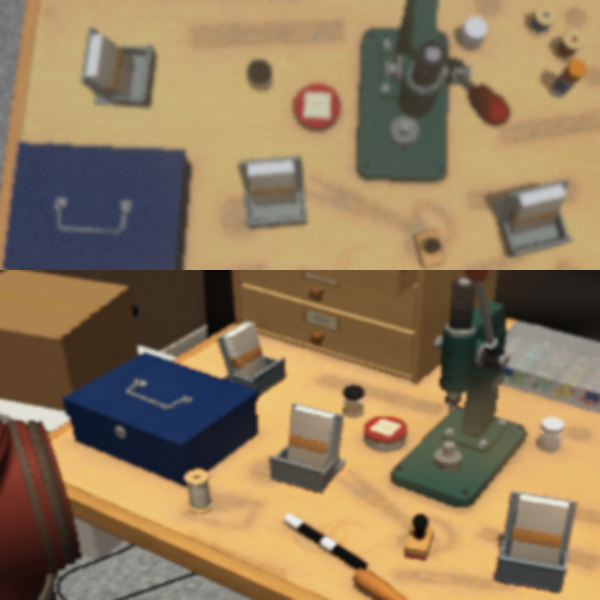

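All three packets lean against their backrests (top view: (120,60), (272,190), (535,215)). The tops of a and c are at holder x of about 14 mm and z of about 92 mm, and the bystanders I can see look unmoved.

```bash
python3 -c "
from bench import job_done; print(job_done())"
```

```text
the job is handed in; nothing more can be done
None
```

The job is handed in at about 24 s: packets a and c were pushed upright against their backrests, and packet b and the bystanders look unmoved in the final pictures; no pass/fail verdict was returned.

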